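Comb gauge pins into the grooves of a sprung tray

ROBOT

A 6-joint arm with a two-finger parallel gripper is mounted at the origin on a cart in front of the work surface, level with it; the furniture and walls round the work are solid. World frame = base frame: x ahead of the robot, y to its left, z up, the work surface at z = 0. Lengths are in m, angles in rad, forces in N, time in s.
With the tool pointing down it reaches from about 0.375 to 0.9 m from the base axis. Payload 3.1 kg.
Tool frame: the origin (TCP) lies at the very end of the fingers, on their centre line; the grasp point (between the pads) lies 19 mm behind it; z points along the fingers, y is the line along which they close (so a half turn about z gives the same grasp; the last joint's range is limited). The gripper opens to 87 mm and grips with 3 to 60 N. Pads are 19 mm wide; open, the fingers measure 117 mm over their backs; the gripper's body (75 mm by 190 mm) begins 51 mm behind the grasp point.
Start: joints at [1.159, 0.527, 1.433, -0, 1.181, -0.178], TCP at [0.145, 0.608, 0.223] pointing down, gripper open.
Joint ranges: [-3.08, 3.08], [-0.75, 2.2], [0.22, 2.44], [-1.43, 4.57], [0, 2.65], [-2.85, 2.85]. Speed limits (rad/s): [2.79, 2.79, 3.14, 3.14, 3.14, 3.14].

INTERFACE

Orientations are given as a unit quaternion [x, y, z, w].
In Python, from rig import status, viewer, robot gives the robot as it stands.
- The arm moves only by the tool arm_command, never from a script. Its arguments are lists of equal length, an entry for each row: "delta_rot": the turn, a rotation vector about the tool's x, y, z in degrees, a list of three; "delta_pos": the shift along the tool's x, y, z in m, a list of three; "gripper": the closure, from -1 (fully open) to 1 (shut). In form: {"delta_rot": [[rx, ry, rz], ...], "delta_pos": [[dx, dy, dz], ...], "gripper": [gripper, ...]}. A call has 1 to 12 rows; each row is the pose to reach, as a shift and turn from the pose commanded when the call began, along the tool's axes at that moment; what a row does not reach only later rows make up. A row lasts 1/12 s, in which the tool goes at most 41.7 mm and 7.16 degrees, less where a joint would pass 70% of its speed; a pose out of reach is approached as far as the arm can. A call with a gripper value outside its range is refused whole. The fingers move at their own pace and stop on an object; "grip_force" is the grip in N (left out, the last holds). Time passes only in rows, so rows that repeat a pose let the fingers close. It gives the time, the measured TCP pose, the force, the opening and the grip force at its end, in the units of the state.
- status.get_obs(): the state, without advancing time (a new reading comes with each control period).
- viewer.camera(name): name is "scene" or "top" or "wrist"; returns a dict with "pixels" (480x640x3 uint8, blue, green, red), "fx", "fy", "cx", "cy" (pixels), "pose" (4x4, takes a point from camera to world coordinates); the wrist camera has in their place "mount" (4x4, takes a point from camera to tool coordinates, whose origin is the TCP and whose axes are the flange's). Camera axes: x right, y down, z forward; pixel columns grow to the right and rows downward; lengths in m; the calibration is good to about 2 mm. The wrist camera is an equidistant fisheye: a pixel r from the principal point sees the ray r / f radians off the axis. A picture is of the moment at which its call begins: read the wrist's pose just before it. There is no depth.
- robot.hand_in(): hands the job in; it is judged then, once.
The state is a dict: "time": time; "q": joint angles; "joint_velocities": joint speeds; "joint_torque": joint torques, N m; "position": TCP position; "tool_rot": TCP orientation; "ft_force": force on the tool from outside, world axes, zero at the start; "moment": the same for the moment, N m; "grip_width": finger opening in m; "grip_force": force on a finger pad.
Only numpy, scipy, OpenCV 4.12 (cv2) and the standard library are available. Lean on these libraries where they do the work, as an engineer would, in place of code of your own. Each camera call takes 0.05 s, during which the arm holds its last target. There are 200 camera calls.

TASK

Take the rake from its stand, set its tines down on the tray's floating bed at the empty end behind the three loose pins, and comb it along the bed, over the grooves to the far end, so that each pin settles in a groove of its own. Keep the tines bearing on the bed the whole way but only lightly, well under 10 N, and move the pins with the rake, not with the hand. Then put the rake back upright in its stand and let go, leaving the things around undisturbed.

Things in the scene. Friction and masses are not known exactly. Their poses are not given: they have to be found in the camera images.
- tray: open aluminium tray fixed to the desk, 210 x 94 mm, 40 mm high, walls 5 mm thick. Origin: centre of its underside; x along its length from empty to grooved end, y across, z up. A level bed (200 x 84 mm, fills the inside) floats in it on springs, moving only up and down, about 4 N per mm. Pressing bed or walls with more than 15 N spoils them. Points below are given at the underside's level
- comb_start (a point): tray x = -84 mm: middle of the empty end of the bed, which is free from x = -100 to -70 mm; the pins start between x = -70 and +28 mm. At rest the bed's flat top stands 29 to 31 mm above the tray's underside, different every time. It bottoms out at 18.5 mm, and turns hard there
- groove_near (a point): tray x = 36 mm, the first of three grooves across the bed (along tray y, full width), each 8.5 mm wide and 7.2 mm deep; the bed is plain from its empty end to here. A pin in a groove lies 0.2 mm below the bed's top, so that the rake slides over it and the next pins roll over it to the next groove
- groove_mid (a point): tray x = 53 mm, centre of the second groove
- groove_far (a point): tray x = 70 mm, centre of the third groove
- comb_end (a point): tray x = 85 mm: middle of the plain strip past the last groove (x = 74 to 100 mm), where the combing ends, before the end wall at x = 100 mm
- pin0: one of three equal steel gauge pins, 7 mm in diameter, 64 mm long, 20 g; loose, at first lying skewed on the plain part of the bed. Origin: middle of the pin, on its axis; y along its axis; it may roll
- pin1: one of three equal steel gauge pins, 7 mm in diameter, 64 mm long, 20 g; loose, at first lying skewed on the plain part of the bed. Origin: middle of the pin, on its axis; y along its axis; it may roll
- pin2: one of three equal steel gauge pins, 7 mm in diameter, 64 mm long, 20 g; loose, at first lying skewed on the plain part of the bed. Origin: middle of the pin, on its axis; y along its axis; it may roll
- rake: the rake, 140 g: aluminium head 20 x 96 x 12 mm (x, y, z) with an upright black handle, and below it six steel tines in a row along y, the row 72 mm long, 17 mm thick, edges rounded 3 mm. Origin: middle of the head's underside; z up, both ways of x and y alike. The tines are clamped at a depth that differs every time, 20 to 34 mm below the head, and is not measured: feel for it
- rake_grip (a point): middle of the rake's handle, 47 mm above the head's underside. The handle is 16 mm thick (rake x), 26 mm wide (rake y), and runs from 12 to 82 mm above the head's underside; grip it across its thickness. To comb, hold the rake's y along the tray's y and move along the tray's x; the head stays above the tray's walls
- stand: low grey stand fixed to the desk, foot 56 x 108 mm. Origin: centre of its underside, y along its length. Its slot, open above, is 22 mm (x) by 80 mm (y) inside, walls 5 mm and 8 mm (ends) thick, their top 41 mm above the desk. The rake hangs in it: its head's underside lies on the two end walls, its tines stand free in the slot, rake y along stand y
- v_block: steel V-block, 45 x 40 x 36 mm, origin under its centre; bystander
- ring_gauge: steel ring gauge, 46 mm across, 16 mm high, origin under its centre; bystander
- objective_can: round white objective can, 47 mm across, 52 mm high, origin under its centre; bystander

How it is judged:
By the outcome, as a careful person would: the job done as asked, in the order asked, and still so for the second after the job is handed in, with the robot touching nothing.
It also fails if it takes over 72 s, if anything falls off the work surface, if the arm or the gripper's body presses on something with over 40 N, if the wrist force passes 120 N, or if a joint passes its speed limit or range.

## Working session

There is one attempt and no reset: what is moved stays moved. The work goes in short steps, Python scripts to look and compute and a tool call to move; the robot and the scene stay as the last step left them, time stands still between calls to the robot, and variables do not carry over. Pictures are saved under pics/ and viewed, at most 13 in all, crops included, and the job is handed in when it is done.

Besides the shell and the picture viewer there is one more tool, called after "Call:" as name(argument=value, ...) on one line, values as JSON. arm_command: Moves the arm, as the interface text tells. Its arguments: {"type":"object","properties":{"delta_rot":{"type":"array","items":{"type":"array","items":{"type":"number"}}},"delta_pos":{"type":"array","items":{"type":"array","items":{"type":"number"}}},"gripper":{"type":"array","items":{"type":"number"}},"grip_force":{"type":"number"}},"required":["delta_rot","delta_pos","gripper"]}

```bash
mkdir -p pics; cat > h.py <<'E'
import numpy as np, cv2
from rig import status, viewer, robot
def cast(c,u,v,z):
    P=np.array(c["pose"]); d=P[:3,:3]@np.array([(u-c["cx"])/c["fx"],(v-c["cy"])/c["fy"],1]); o=P[:3,3]
    return o+d*(z-o[2])/d[2]
def proj(c,p):
    P=np.array(c["pose"]); q=P[:3,:3].T@(np.array(p)-P[:3,3]); return c["fx"]*q[0]/q[2]+c["cx"],c["fy"]*q[1]/q[2]+c["cy"]
E
python3 - <<'E'
from h import *
import pickle
for n in ("top","scene"):
    c=viewer.camera(n); pickle.dump(c,open(n+".pkl","wb")); cv2.imwrite(f"pics/{n}0.png",c["pixels"]); print(n,c["fx"],c["cx"],c["cy"],np.round(c["pose"],3).tolist())
print(status.get_obs())
E
```

```text
top 583.6734436310601 309.647825750457 231.7517420704294 [[0.004, -0.983, 0.181, 0.347], [-1.0, -0.006, -0.01, -0.076], [0.011, -0.181, -0.983, 1.236], [0.0, 0.0, 0.0, 1.0]]
scene 538.9958534911137 315.46027563437957 243.35538021678224 [[-0.836, -0.424, 0.348, 0.221], [-0.548, 0.636, -0.543, 0.438], [0.009, -0.645, -0.764, 0.794], [0.0, 0.0, 0.0, 1.0]]
{'time': 0.1, 'q': array([ 1.15848447e+00,  5.28387359e-01,  1.43374540e+00, -3.20306101e-05,
        1.18139495e+00, -1.78494408e-01]), 'joint_velocities': array([ 0.00041667, -0.00244458, -0.00268718,  0.00056375,  0.00223209,
       -0.00053758]), 'joint_torque': array([ 8.95746871e-05, -4.40987170e+01, -1.77152002e+01,  6.34907233e-02,
        5.34442754e-02, -3.60766717e-05]), 'position': array([0.14452246, 0.60739868, 0.22166994]), 'tool_rot': array([ 1.16636489e-01,  9.93174201e-01, -9.29933842e-04, -2.67504018e-04]), 'ft_force': array([-0.59547753, -0.12146562, -0.58678279]), 'moment': array([0.00785694, 0.02884886, 0.03859599]), 'grip_force': 0.0, 'grip_width': 0.08644247491469177}
```

View pics/top0.png

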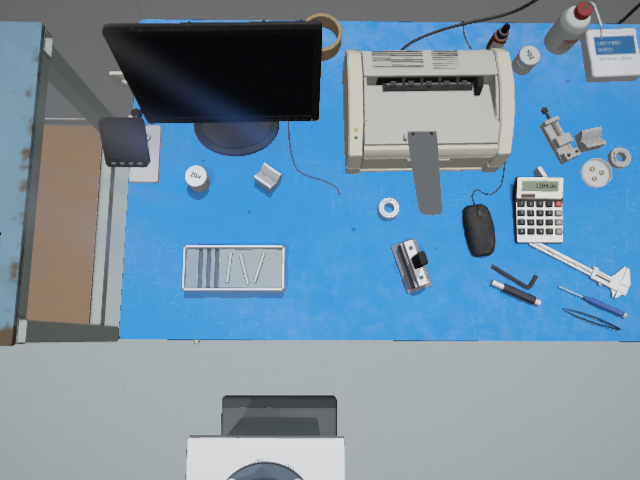

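View pics/scene0.png

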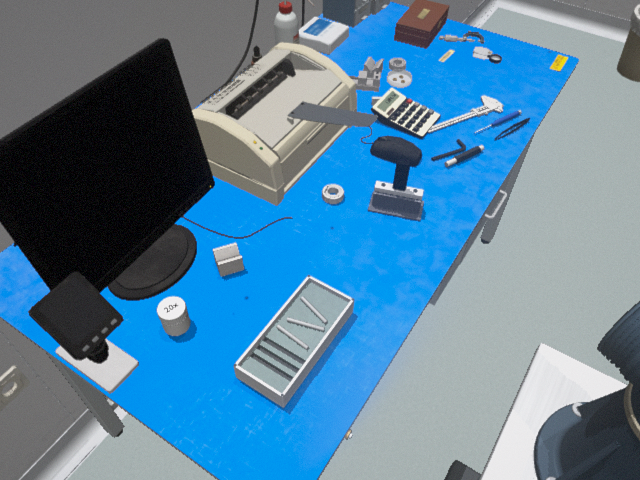

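Top view: tray at about (234,268) with grooves on its left (world +y), pins at (230–265,267), stand with rake at (411,265), can (197,178), V-block (267,177), ring (388,208). Scene view: the tray and the upright rake (397,185) are both clear.

```bash
python3 - <<'E'
from h import *
import pickle
c=pickle.load(open("top.pkl","rb")); im=c["pixels"]
hsv=cv2.cvtColor(im,cv2.COLOR_BGR2HSV)
nb=((hsv[...,1]<110)).astype(np.uint8)*255
for name,(u0,u1,v0,v1),z in (("tray",(170,300,232,302),.04),("stand",(380,440,230,300),.0)):
    m=np.zeros_like(nb); m[v0:v1,u0:u1]=nb[v0:v1,u0:u1]
    cs=cv2.findContours(m,cv2.RETR_EXTERNAL,cv2.CHAIN_APPROX_NONE)[0]; k=max(cs,key=cv2.contourArea)
    W=np.array([cast(c,u,v,z)[:2] for u,v in k[:,0]],np.float32)
    r=cv2.minAreaRect(W); print(name,r, cv2.boundingRect(k))
a=cv2.resize(im[235:300,175:295],None,fx=6,fy=6,interpolation=cv2.INTER_CUBIC)
cv2.imwrite("pics/c1.png",a)
b=cv2.resize(im[225:300,375:445],None,fx=6,fy=6,interpolation=cv2.INTER_CUBIC)
s=pickle.load(open("scene.pkl","rb"))["pixels"]
b2=cv2.resize(s[130:225,360:435],None,fx=5,fy=5,interpolation=cv2.INTER_CUBIC)
h=max(b.shape[0],b2.shape[0]); z=np.zeros((h,b.shape[1]+b2.shape[1],3),np.uint8); z[:b.shape[0],:b.shape[1]]=b; z[:b2.shape[0],b.shape[1]:]=b2
cv2.imwrite("pics/c2.png",z)
E
```

```text
tray ((0.49064889550209045, 0.06834296882152557), (0.09521843492984772, 0.21132124960422516), 0.2997867166996002) (182, 245, 104, 47)
stand ((0.504355788230896, -0.3087967336177826), (0.10821474343538284, 0.06315506249666214), 18.129940032958984) (391, 238, 41, 56)
```

View pics/c1.png

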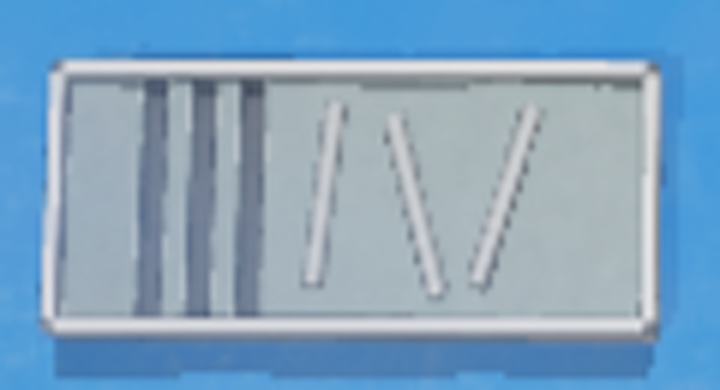

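View pics/c2.png

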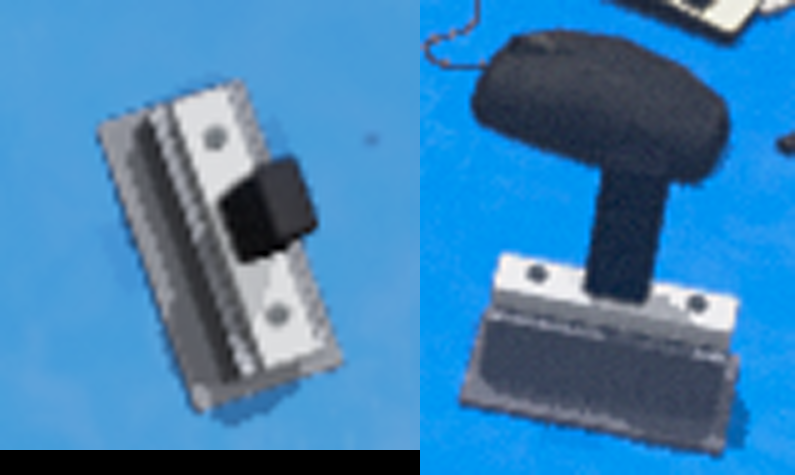

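Tray: grooves left, three pins loose, bed free at the right end. Stand: yaw about 18°, handle in the slot's middle. I'm moving over the stand in two arcs.

Call:
arm_command(delta_rot=[[0, 0, 7], [0, 0, 14], [0, 0, 21], [0, 0, 28], [0, 0, 35], [0, 0, 42], [0, 0, 49], [0, 0, 56], [0, 0, 63], [0, 0, 70]], delta_pos=[[-0.03, -0.019, -0.02], [-0.06, -0.038, -0.04], [-0.09, -0.057, -0.06], [-0.122, -0.076, -0.08], [-0.154, -0.095, -0.08], [-0.186, -0.115, -0.08], [-0.218, -0.135, -0.08], [-0.25, -0.155, -0.08], [-0.28, -0.174, -0.08], [-0.308, -0.191, -0.08]], gripper=[-1, -1, -1, -1, -1, -1, -1, -1, -1, -1])

```text
time: 0.93
position: [0.401, 0.3489, 0.3023]
tool_rot: [0.668, 0.744, -0.0, -0.0]
ft_force: [0.7, 0.3, -0.2]
grip_width: 0.0868
grip_force: 0.0
```

```bash
cat >> h.py <<'E'
from scipy.spatial.transform import Rotation as Ro
def rel(p,yaw,p0=None,yaw0=None):
    """world target, tool-y yaw deg (tool down) -> delta_pos, delta_rot z"""
    o=status.get_obs(); R=Ro.from_quat(o["tool_rot"]).as_matrix()
    if yaw0 is None: yaw0=np.degrees(np.arctan2(R[1,1],R[0,1]))
    a=np.radians(yaw0); R=np.array([[-np.sin(a),np.cos(a),0],[np.cos(a),np.sin(a),0],[0,0,-1]])
    R[:,0]=np.cross(R[:,1],R[:,2])
    p0=o["position"] if p0 is None else p0
    return np.round(R.T@(np.array(p)-p0),4).tolist(), round(-((yaw-yaw0+180)%360-180),2), np.round(p0,4).tolist(), round(yaw0,2)
E
python3 -c "
from h import *
print(rel((.5,.0,.3),-20),rel((.5,-.3,.3),-71.9))"
```

```text
([-0.3576, 0.0606, 0.0023], np.float64(26.22), [0.401, 0.3489, 0.3023], np.float64(6.22)) ([-0.6558, 0.0281, 0.0023], np.float64(78.12), [0.401, 0.3489, 0.3023], np.float64(6.22))
```

Call:
arm_command(delta_rot=[[0, 0, 5], [0, 0, 11], [0, 0, 17], [0, 0, 23], [0, 0, 29], [0, 0, 35], [0, 0, 41], [0, 0, 46]], delta_pos=[[-0.038, 0.008, 0], [-0.076, 0.016, 0], [-0.114, 0.024, 0], [-0.152, 0.032, 0], [-0.19, 0.038, 0], [-0.228, 0.043, 0], [-0.256, 0.045, 0], [-0.28, 0.046, 0]], gripper=[-1, -1, -1, -1, -1, -1, -1, -1])

```text
time: 1.6
position: [0.4782, 0.0756, 0.3022]
tool_rot: [0.906, 0.424, -0.0, 0.0]
ft_force: [0.0, -0.6, -0.4]
grip_width: 0.0869
grip_force: 0.0
```

```bash
python3 - <<'E'
from h import *
import pickle
o=status.get_obs(); c=viewer.camera("wrist"); c["obs"]=o; pickle.dump(c,open("w1.pkl","wb")); cv2.imwrite("pics/w1.png",c["pixels"])
print(c["fx"],c["cx"],c["cy"],np.round(c["mount"],3).tolist(),o["position"],np.abs(o["joint_velocities"]).max())
print(rel((.5,-.3,.3),-71.9))
E
```

```text
371.64829954431775 318.0137670375669 241.3960173018765 [[0.001, -0.961, -0.276, 0.076], [1.0, 0.001, -0.001, 0.0], [0.001, -0.276, 0.961, -0.163], [0.0, 0.0, 0.0, 1.0]] [0.47823887 0.07559377 0.3022425 ] 0.579620129993826
([-0.2717, 0.2554, 0.0022], np.float64(31.86), [0.4792, 0.0723, 0.3022], np.float64(-40.04))
```

View pics/w1.png

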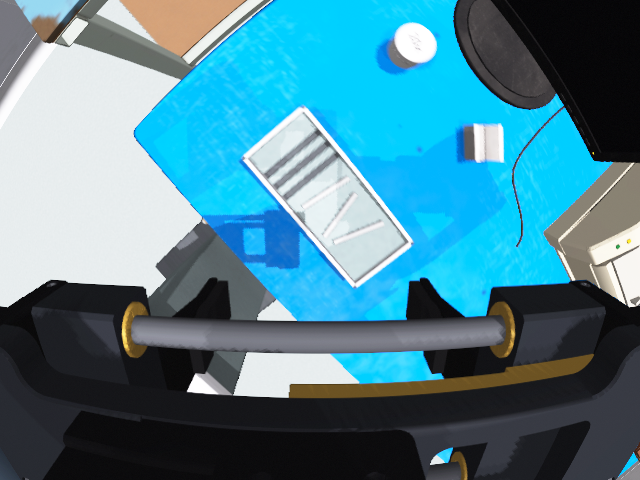

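Wrist view: tray rim corners at (303,108), (412,243), (355,287), (245,158), grooves toward the upper left. Next I go over to the stand.

Call:
arm_command(delta_rot=[[0, 0, 4], [0, 0, 8], [0, 0, 12], [0, 0, 16], [0, 0, 20], [0, 0, 24], [0, 0, 28], [0, 0, 32], [0, 0, 32], [0, 0, 32], [0, 0, 32], [0, 0, 32]], delta_pos=[[-0.03, 0.025, 0], [-0.06, 0.048, 0], [-0.09, 0.072, 0], [-0.12, 0.096, 0], [-0.15, 0.118, 0], [-0.18, 0.14, 0], [-0.21, 0.162, 0], [-0.24, 0.184, 0], [-0.265, 0.206, 0.02], [-0.285, 0.22, 0.03], [-0.295, 0.228, 0.03], [-0.295, 0.228, 0.03]], gripper=[-1, -1, -1, -1, -1, -1, -1, -1, -1, -1, -1, -1])

```text
time: 2.65
position: [0.4667, -0.2969, 0.2717]
tool_rot: [0.987, 0.16, -0.0, -0.0]
ft_force: [0.2, 0.8, 0.5]
grip_width: 0.087
grip_force: 0.0
```

```bash
cat >> h.py <<'E'
def wcast(c,u,v,z):
    o=c["obs"]; T=np.eye(4); T[:3,:3]=Ro.from_quat(o["tool_rot"]).as_matrix(); T[:3,3]=o["position"]; M=T@np.array(c["mount"])
    x,y=u-c["cx"],v-c["cy"]; r=np.hypot(x,y); th=r/c["fx"]
    d=M[:3,:3]@np.array([x/r*np.sin(th),y/r*np.sin(th),np.cos(th)]); p=M[:3,3]
    return p+d*(z-p[2])/d[2]
E
python3 - <<'E'
from h import *
import pickle
w=pickle.load(open("w1.pkl","rb"))
W=np.array([wcast(w,u,v,.04) for u,v in ((303,108),(412,243),(355,287),(245,158))])
print(np.round(W,4).tolist(), W.mean(0)); r=cv2.minAreaRect(W[:,:2].astype(np.float32)); print(r)
o=status.get_obs(); c=viewer.camera("wrist"); c["obs"]=o; pickle.dump(c,open("w2.pkl","wb")); cv2.imwrite("pics/w2.png",c["pixels"][:340])
print(rel((.5,-.3,.3),-71.9),np.abs(o["joint_velocities"]).max())
E
```

```text
[[0.5352, 0.1711, 0.04], [0.5352, -0.0343, 0.04], [0.4461, -0.0344, 0.04], [0.4477, 0.1709, 0.04]] [0.49103735 0.06832965 0.04      ]
((0.49065321683883667, 0.0683547779917717), (0.20558427274227142, 0.08908277004957199), 89.98444366455078)
([0.0297, 0.0152, -0.0276], np.float64(0.41), [0.467, -0.295, 0.2724], np.float64(-71.49)) 0.05204967393598806
```

View pics/w2.png

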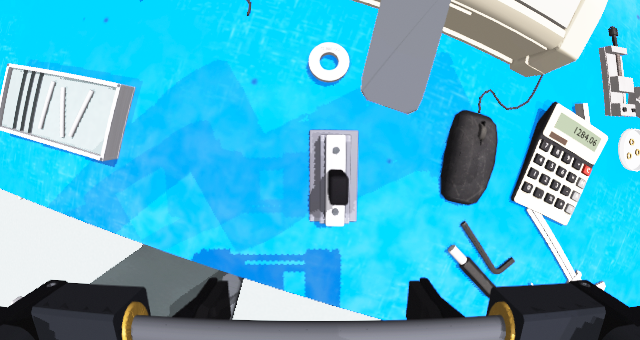

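Wrist view: rake head white from (327,135) to (347,226), handle top around (340,188), stand foot (309–357,130–222).

```bash
python3 - <<'E'
from h import *
import pickle
w=pickle.load(open("w2.pkl","rb")); im=w["pixels"]; g=im.max(2); hsv=cv2.cvtColor(im,cv2.COLOR_BGR2HSV)
R=np.zeros(g.shape,bool); R[125:232,300:365]=1
for n,m,z in (("foot",(hsv[...,1]<80)&R,.0),("head",(g>225)&(hsv[...,1]<40)&R,.053),("handle",(g<70)&R,.123)):
    for k in sorted(cv2.findContours(m.astype(np.uint8),cv2.RETR_EXTERNAL,cv2.CHAIN_APPROX_NONE)[0],key=cv2.contourArea)[-2:]:
        if len(k)<20: continue
        W=np.array([wcast(w,u,v,z)[:2] for u,v in k[:,0]],np.float32); print(n,cv2.boundingRect(k),cv2.minAreaRect(W))
print([np.round(wcast(w,u,v,.053),4).tolist() for u,v in ((336,150),(335,212))])
# row profiles
print(im[150,300:362,1].tolist()); print(g[180,300:362].tolist())
E
```

```text
foot (310, 130, 48, 96) ((0.4987383186817169, -0.3042845129966736), (0.11338236182928085, 0.055049795657396317), 18.420764923095703)
head (326, 205, 30, 21) ((0.46918460726737976, -0.3203301727771759), (0.02149394154548645, 0.03066796436905861), 18.609710693359375)
head (326, 135, 20, 37) ((0.5289182066917419, -0.29417309165000916), (0.03712509572505951, 0.01950649730861187), 18.82854461669922)
handle (328, 170, 20, 35) ((0.5040133595466614, -0.30118831992149353), (0.029204079881310463, 0.016114916652441025), 19.3145809173584)
[[0.532, -0.2936, 0.053], [0.4704, -0.3137, 0.053]]
[198, 198, 198, 198, 198, 198, 198, 188, 145, 110, 175, 191, 180, 166, 114, 94, 94, 93, 94, 89, 125, 182, 187, 183, 149, 89, 222, 254, 255, 255, 255, 253, 215, 137, 140, 143, 138, 139, 140, 159, 255, 255, 255, 255, 255, 228, 150, 186, 191, 190, 185, 196, 195, 195, 195, 195, 196, 177, 180, 194, 198, 198]
[253, 253, 253, 253, 253, 253, 253, 253, 248, 161, 171, 184, 183, 183, 167, 122, 102, 101, 102, 102, 102, 103, 103, 101, 87, 101, 170, 136, 66, 19, 23, 32, 39, 45, 47, 46, 46, 47, 47, 47, 49, 48, 47, 46, 49, 47, 41, 43, 93, 201, 196, 205, 206, 205, 206, 206, 198, 237, 254, 254, 254, 254]
```

```bash
python3 - <<'E'
from h import *
import pickle
c=pickle.load(open("top.pkl","rb")); 
a=cast(c,375+215/6,225+138/6,.053);b=cast(c,375+278/6,225+315/6,.053);print((a+b)/2,np.degrees(np.arctan2(*(a-b)[[1,0]])))
print(rel((.5012,-.3037,.069),-71.8))
E
```

```text
[ 0.50174343 -0.30576527  0.053     ] 18.056923578396887
([0.0297, 0.0191, 0.2034], np.float64(0.31), [0.467, -0.295, 0.2724], np.float64(-71.49))
```

Call:
arm_command(delta_rot=[[0, 0, 0.4], [0, 0, 0.4], [0, 0, 0.4], [0, 0, 0.4], [0, 0, 0.4], [0, 0, 0.4], [0, 0, 0.4], [0, 0, 0.4], [0, 0, 0.4], [0, 0, 0.4], [0, 0, 0.4], [0, 0, 0.4]], delta_pos=[[0.015, 0.01, 0.02], [0.03, 0.0195, 0.05], [0.03, 0.0195, 0.085], [0.03, 0.0195, 0.12], [0.03, 0.0195, 0.15], [0.03, 0.0195, 0.18], [0.03, 0.0195, 0.195], [0.03, 0.0195, 0.203], [0.03, 0.0195, 0.203], [0.03, 0.0195, 0.203], [0.03, 0.0195, 0.203], [0.03, 0.0195, 0.203]], gripper=[-1, -1, -1, -1, -1, -1, -1, -1, 0.3, 0.5, 0.5, 0.5], grip_force=5)

```text
time: 3.7
position: [0.5028, -0.3041, 0.0714]
tool_rot: [0.987, 0.158, 0.001, 0.001]
ft_force: [0.6, 0.5, -0.3]
grip_width: 0.0682
grip_force: 0.0
```

```bash
python3 - <<'E'
from h import *
import pickle
o=status.get_obs(); c=viewer.camera("wrist"); c["obs"]=o; cv2.imwrite("pics/w3.png",c["pixels"])
print(rel((.5014,-.3045,.069),-71.8),o["grip_width"],o["ft_force"])
E
```

```text
([-0.0012, -0.0, 0.0022], np.float64(0.02), [0.5026, -0.3042, 0.0712], np.float64(-71.78)) 0.06817929356281408 [ 0.59882035  0.53970023 -0.31796543]
```

View pics/w3.png

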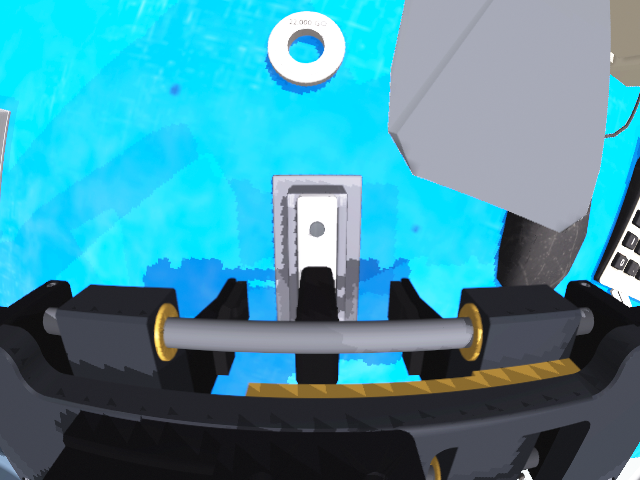

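The handle (297–337, centre 317) is centred between the fingers (about 237 and 400). Closing now.

Call:
arm_command(delta_rot=[[0, 0, 0], [0, 0, 0], [0, 0, 0], [0, 0, 0], [0, 0, 0], [0, 0, 0], [0, 0, 0], [0, 0, 0], [0, 0, 0], [0, 0, 0], [0, 0, 0], [0, 0, 0]], delta_pos=[[0, 0, 0], [0, 0, 0], [0, 0, 0], [0, 0, 0], [0, 0, 0], [0, 0, 0], [0, 0, 0], [0, 0, 0], [0, 0, 0], [0, 0, 0], [0, 0, 0], [0, 0, 0]], gripper=[0.8, 0.8, 0.8, 0.8, 0.8, 0.8, 0.8, 0.8, 0.8, 0.8, 0.8, 0.8], grip_force=5)

```text
time: 4.75
position: [0.5016, -0.3037, 0.0695]
tool_rot: [0.987, 0.158, -0.0, 0.0]
ft_force: [-0.4, 0.3, -0.9]
grip_width: 0.016
grip_force: 5.0
```

```bash
python3 -c "
from h import *
o=status.get_obs();print(o['position'],o['ft_force'],o['moment'],o['grip_width'],o['grip_force'])"
```

```text
[ 0.5016221  -0.3036589   0.06948054] [-0.36313833  0.26038811 -0.8578918 ] [-0.17744222  0.14595491  0.03156515] 0.015966085606029207 4.999899087270023
```

Call:
arm_command(delta_rot=[[0, 0, 0], [0, 0, 0], [0, 0, 0], [0, 0, 0], [0, 0, 0], [0, 0, 0], [0, 0, 0], [0, 0, 0], [0, 0, 0], [0, 0, 0], [0, 0, 0], [0, 0, 0]], delta_pos=[[0, 0, 0], [0, 0, 0], [0, 0, -0.002], [0, 0, -0.006], [0, 0, -0.015], [0, 0, -0.03], [0, 0, -0.05], [0, 0, -0.07], [0, 0, -0.085], [0, 0, -0.095], [0, 0, -0.1], [0, 0, -0.1]], gripper=[0.8, 0.8, 0.8, 0.8, 0.8, 0.8, 0.8, 0.8, 0.8, 0.8, 0.8, 0.8], grip_force=50)

```text
time: 5.75
position: [0.5022, -0.304, 0.171]
tool_rot: [0.987, 0.158, 0.001, 0.001]
ft_force: [-0.1, -0.5, -0.9]
grip_width: 0.0157
grip_force: 50.0
```

```bash
python3 -c "
from h import *
o=status.get_obs();print(o['position'],o['ft_force'],o['moment'],o['grip_width'],o['grip_force'])
print(rel((.4907,-.0156,.15),-90,p0=np.array([.5016,-.3037,.1695]),yaw0=-71.8))"
```

```text
[ 0.50217708 -0.30395044  0.17101292] [-0.12673378 -0.4814643  -0.93975919] [-0.08053971  0.10128688  0.04036112] 0.015657168846591414 50.00001895241439
([0.0796, -0.2771, 0.0195], 18.2, [0.5016, -0.3037, 0.1695], -71.8)
```

Call:
arm_command(delta_rot=[[0, 0, 1], [0, 0, 3], [0, 0, 5], [0, 0, 7], [0, 0, 9], [0, 0, 11], [0, 0, 13], [0, 0, 15], [0, 0, 17], [0, 0, 18.2], [0, 0, 18.2], [0, 0, 18.2]], delta_pos=[[0.005, -0.015, 0], [0.012, -0.042, 0], [0.02, -0.075, 0], [0.03, -0.108, 0], [0.04, -0.141, 0], [0.05, -0.174, 0], [0.058, -0.207, 0.005], [0.066, -0.235, 0.01], [0.073, -0.258, 0.015], [0.078, -0.271, 0.02], [0.0796, -0.2771, 0.02], [0.0796, -0.2771, 0.02]], gripper=[0.8, 0.8, 0.8, 0.8, 0.8, 0.8, 0.8, 0.8, 0.8, 0.8, 0.8, 0.8])

```text
time: 6.75
position: [0.4896, -0.0141, 0.1487]
tool_rot: [1.0, 0.001, -0.001, -0.0]
ft_force: [0.7, -0.5, -0.9]
grip_width: 0.016
grip_force: 50.0
```

Call:
arm_command(delta_rot=[[0, 0, 0], [0, 0, 0], [0, 0, 0], [0, 0, 0]], delta_pos=[[0, 0, 0], [0, 0, 0], [0, 0, 0], [0, 0, 0]], gripper=[0.8, 0.8, 0.8, 0.8])

```text
time: 7.08
position: [0.491, -0.0166, 0.1497]
tool_rot: [1.0, -0.001, 0.0, 0.0]
ft_force: [0.1, -0.5, -1.0]
grip_width: 0.0156
grip_force: 50.0
```

```bash
python3 - <<'E'
from h import *
import pickle
o=status.get_obs();print(o['position'],o['ft_force'],o['moment'],Ro.from_quat(o["tool_rot"]).as_matrix().round(4).tolist())
c=viewer.camera("top"); s=viewer.camera("scene")
a=cv2.resize(c["pixels"][225:305,170:300],None,fx=5,fy=5,interpolation=cv2.INTER_CUBIC)
pickle.dump(s,open("s2.pkl","wb"))
b=cv2.resize(s["pixels"][200:410,220:400],(343,400),interpolation=cv2.INTER_CUBIC)
w=viewer.camera("wrist"); w["obs"]=o; pickle.dump(w,open("w4.pkl","wb"))
b2=cv2.resize(w["pixels"][:330],(640,330))
z=np.zeros((600,800,3),np.uint8); z[:400,:343]=b; z[:200,343:743]=cv2.resize(a[:,:],(400,200)); z[270:600,343:]=b2[:,80:537]
cv2.imwrite("pics/m4.png",z)
E
```

```text
[ 0.49104131 -0.01655306  0.14974533] [ 0.09232816 -0.47428203 -0.96422144] [-0.01217435  0.13225977 -0.01518071] [[1.0, -0.0013, 0.0006], [-0.0013, -1.0, -0.0003], [0.0006, 0.0003, -1.0]]
```

View pics/m4.png

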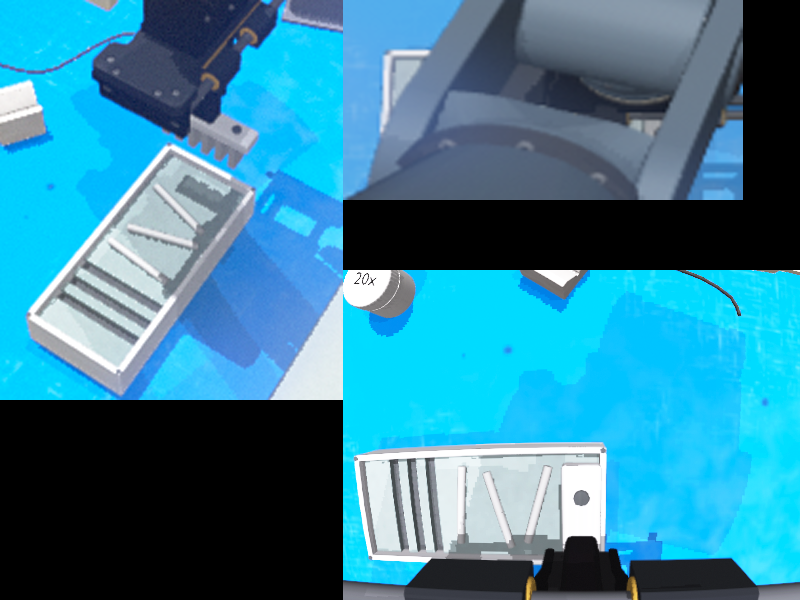

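Wrist view: rake head is parallel to the end wall and inside the tray's empty end; scene view shows the tines clear above the tray. Next I estimate tine depth by ray casting and check the lateral centring.

```bash
python3 - <<'E'
from h import *
import pickle
w=pickle.load(open("w4.pkl","rb"))
for u,v,z in ((343,177,.04),(94,187,.04),(299,194,.1332),(337,194,.1332)): print(np.round(wcast(w,u,v,z),4))
s=pickle.load(open("s2.pkl","rb")); h=cv2.cvtColor(s["pixels"],cv2.COLOR_BGR2HSV); P=np.array(s["pose"])
def pl(u,v,y):
    d=P[:3,:3]@np.array([(u-s["cx"])/s["fx"],(v-s["cy"])/s["fy"],1]); o=P[:3,3]; return o+d*(y-o[1])/d[1]
for u in range(318,358,2):
    col=h[255:295,u,1]; k=np.where(col<130)[0]; 
    if len(k): 
        run=k[0]
        e=run
        while e+1<40 and col[e+1]<130: e+=1
        p=pl(u,255+e,-.008); print(u,255+e,np.round(p,4), h[255+e-1,u].tolist(), round(.1212-p[2],4))
E
```

```text
[ 0.5379 -0.0345  0.04  ]
[0.5362 0.1719 0.04  ]
[ 0.5395 -0.007   0.1332]
[ 0.5394 -0.0255  0.1332]
318 270 [ 0.5014 -0.008   0.1041] [112, 99, 93] 0.0171
320 276 [ 0.4973 -0.008   0.091 ] [117, 21, 135] 0.0302
322 256 [ 0.4946 -0.008   0.1447] [113, 97, 100] -0.0235
324 274 [ 0.4899 -0.008   0.1019] [114, 45, 137] 0.0193
326 279 [ 0.4858 -0.008   0.0915] [120, 29, 143] 0.0297
328 280 [ 0.4819 -0.008   0.0917] [120, 25, 135] 0.0295
330 278 [ 0.4784 -0.008   0.0997] [117, 37, 137] 0.0215
332 277 [ 0.4748 -0.008   0.1051] [112, 57, 147] 0.0161
334 283 [ 0.4705 -0.008   0.0921] [114, 28, 138] 0.0291
336 283 [ 0.4669 -0.008   0.0949] [120, 37, 138] 0.0263
338 281 [ 0.4635 -0.008   0.1029] [114, 47, 141] 0.0183
340 287 [ 0.4591 -0.008   0.09  ] [117, 34, 144] 0.0312
342 288 [ 0.4554 -0.008   0.0901] [120, 34, 144] 0.0311
344 285 [ 0.4522 -0.008   0.1007] [113, 46, 138] 0.0205
346 283 [ 0.449  -0.008   0.1086] [112, 59, 142] 0.0126
348 280 [ 0.446  -0.008   0.1188] [113, 27, 170] 0.0024
350 279 [ 0.4427 -0.008   0.1238] [113, 43, 172] -0.0026
352 276 [ 0.4398 -0.008   0.1337] [116, 36, 163] -0.0125
354 273 [ 0.437  -0.008   0.1434] [116, 41, 170] -0.0222
```

Call:
arm_command(delta_rot=[[0, 0, 0], [0, 0, 0], [0, 0, 0], [0, 0, 0], [0, 0, 0], [0, 0, 0]], delta_pos=[[-0.0005, 0, 0.015], [-0.0005, 0, 0.035], [-0.0005, 0, 0.048], [-0.0005, 0, 0.055], [-0.0005, 0, 0.0555], [-0.0005, 0, 0.0555]], gripper=[0.8, 0.8, 0.8, 0.8, 0.8, 0.8])

```text
time: 7.73
position: [0.4902, -0.0156, 0.094]
tool_rot: [1.0, -0.0, -0.0, -0.0]
ft_force: [0.8, 0.5, -1.3]
grip_width: 0.0158
grip_force: 50.0
```

Call:
arm_command(delta_rot=[[0, 0, 0], [0, 0, 0], [0, 0, 0], [0, 0, 0]], delta_pos=[[0, 0, 0.0005], [0, 0, 0.001], [0, 0, 0.001], [0, 0, 0.001]], gripper=[0.8, 0.8, 0.8, 0.8])

```text
time: 8.07
position: [0.4905, -0.0156, 0.0936]
tool_rot: [1.0, 0.0, 0.001, 0.0]
ft_force: [-0.4, -1.0, -1.4]
grip_width: 0.0159
grip_force: 50.0
```

Still air. 1.5 mm steps.

Call:
arm_command(delta_rot=[[0, 0, 0], [0, 0, 0], [0, 0, 0], [0, 0, 0]], delta_pos=[[0, 0, 0.0008], [0, 0, 0.0015], [0, 0, 0.0015], [0, 0, 0.0015]], gripper=[0.8, 0.8, 0.8, 0.8])

```text
time: 8.4
position: [0.4901, -0.0155, 0.0915]
tool_rot: [1.0, 0.0, -0.0, -0.0]
ft_force: [0.5, -0.4, -0.5]
grip_width: 0.0158
grip_force: 50.0
```

Call:
arm_command(delta_rot=[[0, 0, 0], [0, 0, 0], [0, 0, 0], [0, 0, 0]], delta_pos=[[0, 0, 0.0005], [0, 0, 0.001], [0, 0, 0.001], [0, 0, 0.001]], gripper=[0.8, 0.8, 0.8, 0.8])

```text
time: 8.73
position: [0.4901, -0.0155, 0.0905]
tool_rot: [1.0, 0.0, -0.0, -0.0]
ft_force: [-0.4, -0.8, -0.9]
grip_width: 0.0158
grip_force: 50.0
```

Call:
arm_command(delta_rot=[[0, 0, 0], [0, 0, 0], [0, 0, 0], [0, 0, 0]], delta_pos=[[0, 0, 0.0005], [0, 0, 0.001], [0, 0, 0.001], [0, 0, 0.001]], gripper=[0.8, 0.8, 0.8, 0.8])

```text
time: 9.07
position: [0.4902, -0.0155, 0.0895]
tool_rot: [1.0, 0.0, -0.0, -0.0]
ft_force: [-0.1, 0.3, -2.4]
grip_width: 0.0155
grip_force: 50.0
```

Call:
arm_command(delta_rot=[[0, 0, 0], [0, 0, 0], [0, 0, 0], [0, 0, 0]], delta_pos=[[0, 0, 0.0005], [0, 0, 0.001], [0, 0, 0.001], [0, 0, 0.001]], gripper=[0.8, 0.8, 0.8, 0.8])

```text
time: 9.4
position: [0.4902, -0.0155, 0.0887]
tool_rot: [1.0, 0.0, 0.0, 0.0]
ft_force: [-0.7, -0.5, 0.3]
grip_width: 0.0156
grip_force: 50.0
```

Call:
arm_command(delta_rot=[[0, 0, 0], [0, 0, 0], [0, 0, 0], [0, 0, 0]], delta_pos=[[0, 0, 0.0005], [0, 0, 0.0005], [0, 0, 0.0005], [0, 0, 0.0005]], gripper=[0.8, 0.8, 0.8, 0.8])

```text
time: 9.73
position: [0.4902, -0.0155, 0.0882]
tool_rot: [1.0, 0.0, 0.0, 0.0]
ft_force: [-1.0, -0.3, 4.0]
grip_width: 0.0157
grip_force: 50.0
```

```bash
python3 - <<'E'
from h import *
for i in range(6):
    viewer.camera("wrist"); o=status.get_obs(); print(o["ft_force"].round(2),o["position"].round(5),o["moment"].round(3))
E
```

```text
[-1.04  0.75  3.72] [ 0.49024 -0.01553  0.08822] [ 0.052  0.371 -0.012]
[-1.09  0.82  3.57] [ 0.49027 -0.01553  0.08819] [-0.031  0.31   0.027]
[-0.68 -0.1   3.63] [ 0.49026 -0.01554  0.08817] [-0.033  0.331  0.002]
[-1.71 -0.34  3.05] [ 0.49028 -0.01552  0.08815] [-0.04   0.343  0.024]
[-0.33  0.38  3.77] [ 0.49024 -0.01555  0.08812] [ 0.024  0.299 -0.03 ]
[-1.46 -0.22  3.92] [ 0.49025 -0.01553  0.08812] [0.011 0.338 0.011]
```

Contact at about 4.6 N. Combing along tool −y at 20 mm/s.

Call:
arm_command(delta_rot=[[0, 0, 0], [0, 0, 0], [0, 0, 0], [0, 0, 0], [0, 0, 0], [0, 0, 0], [0, 0, 0], [0, 0, 0], [0, 0, 0], [0, 0, 0], [0, 0, 0], [0, 0, 0]], delta_pos=[[0, -0.0005, 0], [0, -0.0015, 0], [0, -0.003, 0], [0, -0.0045, 0], [0, -0.006, 0], [0, -0.0075, 0], [0, -0.009, 0], [0, -0.0105, 0], [0, -0.012, 0], [0, -0.0135, 0], [0, -0.015, 0], [0, -0.0165, 0]], gripper=[0.8, 0.8, 0.8, 0.8, 0.8, 0.8, 0.8, 0.8, 0.8, 0.8, 0.8, 0.8])

```text
time: 11.03
position: [0.4904, 0.001, 0.0881]
tool_rot: [1.0, 0.0, 0.0, 0.0]
ft_force: [-0.1, -3.4, 4.2]
grip_width: 0.0154
grip_force: 50.0
```

Call:
arm_command(delta_rot=[[0, 0, 0], [0, 0, 0], [0, 0, 0], [0, 0, 0], [0, 0, 0], [0, 0, 0], [0, 0, 0], [0, 0, 0], [0, 0, 0], [0, 0, 0], [0, 0, 0], [0, 0, 0]], delta_pos=[[0, -0.0015, 0], [0, -0.003, 0], [0, -0.0045, 0], [0, -0.006, 0], [0, -0.0075, 0], [0, -0.009, 0], [0, -0.0105, 0], [0, -0.012, 0], [0, -0.0135, 0], [0, -0.015, 0], [0, -0.0165, 0], [0, -0.018, 0]], gripper=[0.8, 0.8, 0.8, 0.8, 0.8, 0.8, 0.8, 0.8, 0.8, 0.8, 0.8, 0.8])

```text
time: 12.03
position: [0.4901, 0.0191, 0.088]
tool_rot: [1.0, 0.0, -0.0, 0.0]
ft_force: [0.1, -3.2, 4.2]
grip_width: 0.0159
grip_force: 50.0
```

Call:
arm_command(delta_rot=[[0, 0, 0], [0, 0, 0], [0, 0, 0], [0, 0, 0], [0, 0, 0], [0, 0, 0], [0, 0, 0], [0, 0, 0], [0, 0, 0], [0, 0, 0], [0, 0, 0], [0, 0, 0]], delta_pos=[[0, -0.0015, -0.0001], [0, -0.003, -0.0002], [0, -0.0045, -0.0002], [0, -0.006, -0.0002], [0, -0.0075, -0.0002], [0, -0.009, -0.0002], [0, -0.0105, -0.0002], [0, -0.012, -0.0002], [0, -0.0135, -0.0002], [0, -0.015, -0.0002], [0, -0.0165, -0.0002], [0, -0.018, -0.0002]], gripper=[0.8, 0.8, 0.8, 0.8, 0.8, 0.8, 0.8, 0.8, 0.8, 0.8, 0.8, 0.8])

```text
time: 13.03
position: [0.4901, 0.0371, 0.0882]
tool_rot: [1.0, 0.0, -0.0, -0.0]
ft_force: [0.5, -3.3, 3.3]
grip_width: 0.0153
grip_force: 50.0
```

```bash
python3 - <<'E'
from h import *
F=[]
for i in range(3):
    w=viewer.camera("wrist"); o=status.get_obs(); F.append(o["ft_force"])
print(np.mean(F,0),o["position"])
s=viewer.camera("scene")
z=np.zeros((500,800,3),np.uint8); z[:330,:460]=w["pixels"][:330,60:520]
b=cv2.resize(s["pixels"][270:410,225:365],(340,340),interpolation=cv2.INTER_CUBIC); z[:340,460:]=b
cv2.imwrite("pics/m5.png",z)
E
```

```text
[ 0.02413215 -1.94286657  3.19255189] [0.49008299 0.03733088 0.08821828]
```

View pics/m5.png

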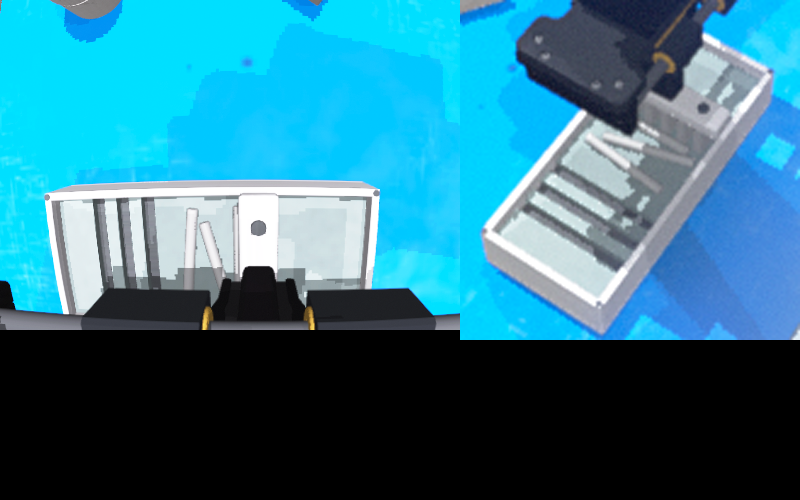

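The first pin is squared against the rake (wrist picture (236,235)), with two more ahead at (190,250) and (210,255). Continuing.

Call:
arm_command(delta_rot=[[0, 0, 0], [0, 0, 0], [0, 0, 0], [0, 0, 0], [0, 0, 0], [0, 0, 0], [0, 0, 0], [0, 0, 0], [0, 0, 0], [0, 0, 0], [0, 0, 0], [0, 0, 0]], delta_pos=[[0, -0.001, 0], [0, -0.0025, 0], [0, -0.004, 0], [0, -0.0055, 0], [0, -0.007, 0], [0, -0.0085, 0], [0, -0.01, 0], [0, -0.0115, 0], [0, -0.013, 0], [0, -0.0145, 0], [0, -0.016, 0], [0, -0.0175, 0]], gripper=[0.8, 0.8, 0.8, 0.8, 0.8, 0.8, 0.8, 0.8, 0.8, 0.8, 0.8, 0.8])

```text
time: 14.23
position: [0.4902, 0.0546, 0.0882]
tool_rot: [1.0, 0.0, -0.0, 0.0]
ft_force: [-0.1, -4.7, 3.5]
grip_width: 0.0158
grip_force: 50.0
```

Call:
arm_command(delta_rot=[[0, 0, 0], [0, 0, 0], [0, 0, 0], [0, 0, 0], [0, 0, 0], [0, 0, 0], [0, 0, 0], [0, 0, 0], [0, 0, 0], [0, 0, 0], [0, 0, 0], [0, 0, 0]], delta_pos=[[0, -0.001, 0], [0, -0.002, 0], [0, -0.003, 0], [0, -0.004, 0], [0, -0.005, 0], [0, -0.006, 0], [0, -0.007, 0], [0, -0.008, 0], [0, -0.009, 0], [0, -0.01, 0], [0, -0.011, 0], [0, -0.012, 0]], gripper=[0.8, 0.8, 0.8, 0.8, 0.8, 0.8, 0.8, 0.8, 0.8, 0.8, 0.8, 0.8])

```text
time: 15.23
position: [0.4902, 0.0666, 0.0883]
tool_rot: [1.0, 0.0, -0.0, -0.0]
ft_force: [1.2, -2.8, 3.3]
grip_width: 0.016
grip_force: 50.0
```

Call:
arm_command(delta_rot=[[0, 0, 0], [0, 0, 0], [0, 0, 0], [0, 0, 0], [0, 0, 0], [0, 0, 0], [0, 0, 0], [0, 0, 0], [0, 0, 0], [0, 0, 0], [0, 0, 0], [0, 0, 0]], delta_pos=[[0, -0.001, 0], [0, -0.002, 0], [0, -0.003, 0], [0, -0.004, 0], [0, -0.005, 0], [0, -0.006, 0], [0, -0.007, 0], [0, -0.008, 0], [0, -0.009, 0], [0, -0.01, 0], [0, -0.011, 0], [0, -0.012, 0]], gripper=[0.8, 0.8, 0.8, 0.8, 0.8, 0.8, 0.8, 0.8, 0.8, 0.8, 0.8, 0.8])

```text
time: 16.23
position: [0.4902, 0.0786, 0.0882]
tool_rot: [1.0, -0.0, -0.0, -0.0]
ft_force: [0.4, -3.4, 3.2]
grip_width: 0.0156
grip_force: 50.0
```

Call:
arm_command(delta_rot=[[0, 0, 0], [0, 0, 0], [0, 0, 0], [0, 0, 0], [0, 0, 0], [0, 0, 0], [0, 0, 0], [0, 0, 0], [0, 0, 0], [0, 0, 0], [0, 0, 0], [0, 0, 0]], delta_pos=[[0, -0.001, 0], [0, -0.002, 0], [0, -0.003, 0], [0, -0.004, 0], [0, -0.005, 0], [0, -0.006, 0], [0, -0.007, 0], [0, -0.008, 0], [0, -0.009, 0], [0, -0.01, 0], [0, -0.011, 0], [0, -0.012, 0]], gripper=[0.8, 0.8, 0.8, 0.8, 0.8, 0.8, 0.8, 0.8, 0.8, 0.8, 0.8, 0.8])

```text
time: 17.23
position: [0.4902, 0.0906, 0.0883]
tool_rot: [1.0, 0.0, -0.0, 0.0]
ft_force: [0.5, -3.1, 2.3]
grip_width: 0.0157
grip_force: 50.0
```

Call:
arm_command(delta_rot=[[0, 0, 0], [0, 0, 0], [0, 0, 0], [0, 0, 0], [0, 0, 0], [0, 0, 0], [0, 0, 0], [0, 0, 0], [0, 0, 0], [0, 0, 0], [0, 0, 0], [0, 0, 0]], delta_pos=[[0, -0.001, 0.0001], [0, -0.002, 0.0001], [0, -0.003, 0.0001], [0, -0.004, 0.0001], [0, -0.005, 0.0001], [0, -0.006, 0.0001], [0, -0.007, 0.0001], [0, -0.008, 0.0001], [0, -0.009, 0.0001], [0, -0.01, 0.0001], [0, -0.011, 0.0001], [0, -0.012, 0.0001]], gripper=[0.8, 0.8, 0.8, 0.8, 0.8, 0.8, 0.8, 0.8, 0.8, 0.8, 0.8, 0.8])

```text
time: 18.23
position: [0.4902, 0.1026, 0.0881]
tool_rot: [1.0, 0.0, -0.0, 0.0]
ft_force: [-0.2, -2.8, 4.2]
grip_width: 0.0156
grip_force: 50.0
```

```bash
python3 - <<'E'
from h import *
import pickle
F=[]
for i in range(3):
    o=status.get_obs(); w=viewer.camera("wrist"); F.append(o["ft_force"])
print(np.mean(F,0),o["position"])
w["obs"]=o; pickle.dump(w,open("w5.pkl","wb")); cv2.imwrite("pics/w5.png",w["pixels"][:330])
# profile across tray at x=.515 (world), bed level .03, along y
T=np.eye(4); T[:3,:3]=Ro.from_quat(o["tool_rot"]).as_matrix(); T[:3,3]=o["position"]; M=np.linalg.inv(T@np.array(w["mount"]))
for x in (.505,.515):
    r=[]
    for y in np.arange(.095,.17,.0015):
        q=M@[x,y,.0302,1]; th=np.arctan2(np.hypot(q[0],q[1]),q[2]); s=w["fx"]*th/np.hypot(q[0],q[1]); r.append((round((y-.0684)*1000),int(w["pixels"][int(w["cy"]+s*q[1]),int(w["cx"]+s*q[0])].max())))
    print(x,r)
E
```

```text
[ 0.16688665 -2.72662213  4.19728496] [0.4901562  0.10271757 0.08815628]
0.505 [(27, 255), (28, 255), (30, 255), (31, 255), (33, 255), (34, 244), (36, 242), (37, 255), (39, 255), (40, 254), (42, 255), (43, 255), (45, 255), (46, 217), (48, 246), (49, 216), (51, 198), (52, 245), (54, 241), (55, 196), (57, 126), (58, 117), (60, 225), (61, 226), (63, 226), (64, 225), (66, 224), (67, 228), (69, 128), (70, 128), (72, 128), (73, 127), (75, 123), (76, 160), (78, 222), (79, 224), (81, 223), (82, 221), (84, 221), (85, 220), (87, 220), (88, 220), (90, 219), (91, 220), (93, 219), (94, 219), (96, 219), (97, 221), (99, 223), (100, 224), (102, 164)]
0.515 [(27, 255), (28, 255), (30, 255), (31, 229), (33, 125), (34, 123), (36, 121), (37, 173), (39, 255), (40, 255), (42, 255), (43, 255), (45, 254), (46, 237), (48, 243), (49, 221), (51, 132), (52, 123), (54, 156), (55, 143), (57, 130), (58, 107), (60, 232), (61, 222), (63, 223), (64, 223), (66, 223), (67, 211), (69, 129), (70, 129), (72, 129), (73, 132), (75, 123), (76, 211), (78, 220), (79, 220), (81, 220), (82, 223), (84, 224), (85, 223), (87, 223), (88, 220), (90, 221), (91, 219), (93, 219), (94, 219), (96, 219), (97, 220), (99, 221), (100, 220), (102, 150)]
```

Call:
arm_command(delta_rot=[[0, 0, 0], [0, 0, 0], [0, 0, 0], [0, 0, 0], [0, 0, 0], [0, 0, 0], [0, 0, 0], [0, 0, 0], [0, 0, 0], [0, 0, 0], [0, 0, 0], [0, 0, 0]], delta_pos=[[0, -0.001, -0.0001], [0, -0.002, -0.0001], [0, -0.003, -0.0001], [0, -0.004, -0.0001], [0, -0.005, -0.0001], [0, -0.006, -0.0001], [0, -0.007, -0.0001], [0, -0.008, -0.0001], [0, -0.009, -0.0001], [0, -0.01, -0.0001], [0, -0.011, -0.0001], [0, -0.012, -0.0001]], gripper=[0.8, 0.8, 0.8, 0.8, 0.8, 0.8, 0.8, 0.8, 0.8, 0.8, 0.8, 0.8])

```text
time: 19.38
position: [0.4902, 0.1144, 0.0883]
tool_rot: [1.0, 0.0, -0.0, 0.0]
ft_force: [-0.8, -4.8, 2.8]
grip_width: 0.0158
grip_force: 50.0
```

Call:
arm_command(delta_rot=[[0, 0, 0], [0, 0, 0], [0, 0, 0], [0, 0, 0], [0, 0, 0], [0, 0, 0], [0, 0, 0], [0, 0, 0], [0, 0, 0], [0, 0, 0], [0, 0, 0], [0, 0, 0]], delta_pos=[[0, -0.001, 0], [0, -0.002, 0], [0, -0.003, 0], [0, -0.004, 0], [0, -0.005, 0], [0, -0.006, 0], [0, -0.007, 0], [0, -0.008, 0], [0, -0.009, 0], [0, -0.01, 0], [0, -0.011, 0], [0, -0.012, 0]], gripper=[0.8, 0.8, 0.8, 0.8, 0.8, 0.8, 0.8, 0.8, 0.8, 0.8, 0.8, 0.8])

```text
time: 20.38
position: [0.4901, 0.1266, 0.0882]
tool_rot: [1.0, -0.0, -0.0, -0.0]
ft_force: [-0.8, -3.7, 4.0]
grip_width: 0.0162
grip_force: 50.0
```

Call:
arm_command(delta_rot=[[0, 0, 0], [0, 0, 0], [0, 0, 0], [0, 0, 0], [0, 0, 0], [0, 0, 0], [0, 0, 0], [0, 0, 0], [0, 0, 0], [0, 0, 0], [0, 0, 0], [0, 0, 0]], delta_pos=[[0, -0.001, 0], [0, -0.002, 0], [0, -0.003, 0], [0, -0.004, 0], [0, -0.005, 0], [0, -0.006, 0], [0, -0.007, 0], [0, -0.008, 0], [0, -0.009, 0], [0, -0.01, 0], [0, -0.011, 0], [0, -0.012, 0]], gripper=[0.8, 0.8, 0.8, 0.8, 0.8, 0.8, 0.8, 0.8, 0.8, 0.8, 0.8, 0.8])

```text
time: 21.38
position: [0.4902, 0.1386, 0.0883]
tool_rot: [1.0, 0.0, 0.0, -0.0]
ft_force: [-0.3, -2.7, 3.2]
grip_width: 0.0157
grip_force: 50.0
```

Call:
arm_command(delta_rot=[[0, 0, 0], [0, 0, 0], [0, 0, 0], [0, 0, 0], [0, 0, 0], [0, 0, 0], [0, 0, 0], [0, 0, 0], [0, 0, 0], [0, 0, 0], [0, 0, 0], [0, 0, 0]], delta_pos=[[0, -0.001, 0], [0, -0.0025, 0], [0, -0.004, 0], [0, -0.0055, 0], [0, -0.007, 0], [0, -0.0085, 0], [0, -0.01, 0], [0, -0.0115, 0], [0, -0.013, 0], [0, -0.014, 0], [0, -0.0145, 0], [0, -0.0145, 0]], gripper=[0.8, 0.8, 0.8, 0.8, 0.8, 0.8, 0.8, 0.8, 0.8, 0.8, 0.8, 0.8])

```text
time: 22.38
position: [0.4901, 0.1532, 0.0882]
tool_rot: [1.0, 0.0, -0.0, -0.0]
ft_force: [-0.2, -2.5, 2.9]
grip_width: 0.0157
grip_force: 50.0
```

```bash
python3 - <<'E'
from h import *
o=status.get_obs(); w=viewer.camera("wrist"); print(o["ft_force"],o["position"])
T=np.eye(4); T[:3,:3]=Ro.from_quat(o["tool_rot"]).as_matrix(); T[:3,3]=o["position"]; M=np.linalg.inv(T@np.array(w["mount"]))
for x in (.505,.515,.53):
    r=[]
    for y in np.arange(.095,.17,.0015):
        q=M@[x,y,.029,1]; th=np.arctan2(np.hypot(q[0],q[1]),q[2]); s=w["fx"]*th/np.hypot(q[0],q[1]); r.append((round((y-.0684)*1000),int(w["pixels"][int(w["cy"]+s*q[1]),int(w["cx"]+s*q[0])].max())))
    print(x,r)
E
```

```text
[-0.2079793  -2.52431289  2.92687342] [0.49014859 0.15317318 0.08823464]
0.505 [(27, 237), (28, 237), (30, 237), (31, 226), (33, 224), (34, 135), (36, 170), (37, 237), (39, 246), (40, 233), (42, 190), (43, 220), (45, 225), (46, 225), (48, 224), (49, 223), (51, 174), (52, 70), (54, 230), (55, 246), (57, 238), (58, 209), (60, 184), (61, 226), (63, 225), (64, 224), (66, 225), (67, 220), (69, 70), (70, 189), (72, 245), (73, 242), (75, 254), (76, 255), (78, 255), (79, 255), (81, 255), (82, 255), (84, 255), (85, 254), (87, 255), (88, 255), (90, 254), (91, 254), (93, 255), (94, 255), (96, 253), (97, 153), (99, 222), (100, 223), (102, 217)]
0.515 [(27, 236), (28, 236), (30, 237), (31, 228), (33, 224), (34, 74), (36, 157), (37, 235), (39, 245), (40, 234), (42, 193), (43, 221), (45, 222), (46, 222), (48, 223), (49, 222), (51, 69), (52, 72), (54, 223), (55, 247), (57, 240), (58, 185), (60, 227), (61, 221), (63, 222), (64, 222), (66, 222), (67, 219), (69, 74), (70, 203), (72, 241), (73, 248), (75, 254), (76, 255), (78, 255), (79, 255), (81, 255), (82, 228), (84, 114), (85, 125), (87, 108), (88, 228), (90, 254), (91, 255), (93, 255), (94, 255), (96, 254), (97, 165), (99, 220), (100, 222), (102, 210)]
0.53 [(27, 154), (28, 155), (30, 159), (31, 167), (33, 173), (34, 80), (36, 70), (37, 84), (39, 85), (40, 85), (42, 85), (43, 157), (45, 154), (46, 153), (48, 153), (49, 153), (51, 82), (52, 70), (54, 79), (55, 84), (57, 85), (58, 85), (60, 148), (61, 154), (63, 153), (64, 153), (66, 154), (67, 154), (69, 69), (70, 85), (72, 85), (73, 174), (75, 255), (76, 255), (78, 255), (79, 255), (81, 255), (82, 255), (84, 255), (85, 255), (87, 255), (88, 255), (90, 255), (91, 255), (93, 255), (94, 255), (96, 253), (97, 162), (99, 129), (100, 129), (102, 148)]
```

All three grooves show a bright pin in them. Lifting off and returning to the stand.

Call:
arm_command(delta_rot=[[0, 0, 0], [0, 0, 0], [0, 0, 0], [0, 0, 0], [0, 0, 0], [0, 0, 0], [0, 0, -1], [0, 0, -2], [0, 0, -4], [0, 0, -6], [0, 0, -8], [0, 0, -10]], delta_pos=[[0, 0, -0.001], [0, 0, -0.005], [0, 0, -0.015], [0, 0, -0.035], [0, 0, -0.06], [0, 0.005, -0.08], [0.001, 0.02, -0.09], [0.002, 0.045, -0.09], [0.003, 0.075, -0.09], [0.004, 0.11, -0.09], [0.005, 0.145, -0.09], [0.006, 0.18, -0.09]], gripper=[0.8, 0.8, 0.8, 0.8, 0.8, 0.8, 0.8, 0.8, 0.8, 0.8, 0.8, 0.8])

```text
time: 23.43
position: [0.4958, -0.0278, 0.1788]
tool_rot: [0.996, 0.088, 0.0, -0.0]
ft_force: [1.6, -0.3, -0.9]
grip_width: 0.0156
grip_force: 50.0
```

```bash
python3 -c "
from h import *
print(rel((.5016,-.3037,.1695),-71.8,p0=np.array([.4962,-.0268,.178]),yaw0=-80.0),status.get_obs()['position'])"
```

```text
([-0.0428, 0.2736, 0.0085], -8.2, [0.4962, -0.0268, 0.178], -80.0) [ 0.49578299 -0.02780762  0.1788439 ]
```

Call:
arm_command(delta_rot=[[0, 0, -1], [0, 0, -2], [0, 0, -3], [0, 0, -4], [0, 0, -5], [0, 0, -6], [0, 0, -7], [0, 0, -8.2], [0, 0, -8.2], [0, 0, -8.2], [0, 0, -8.2], [0, 0, -8.2]], delta_pos=[[-0.005, 0.035, 0], [-0.01, 0.07, 0], [-0.016, 0.105, 0], [-0.022, 0.14, 0], [-0.028, 0.175, 0], [-0.033, 0.207, 0], [-0.038, 0.235, 0.004], [-0.041, 0.257, 0.008], [-0.0425, 0.27, 0.0085], [-0.0428, 0.2736, 0.0085], [-0.0428, 0.2736, 0.0085], [-0.0428, 0.2736, 0.0085]], gripper=[0.8, 0.8, 0.8, 0.8, 0.8, 0.8, 0.8, 0.8, 0.8, 0.8, 0.8, 0.8])

```text
time: 24.43
position: [0.5013, -0.3023, 0.1698]
tool_rot: [0.987, 0.158, -0.0, -0.001]
ft_force: [-0.8, 1.7, -0.6]
grip_width: 0.016
grip_force: 50.0
```

Call:
arm_command(delta_rot=[[0, 0, 0], [0, 0, 0], [0, 0, 0], [0, 0, 0], [0, 0, 0], [0, 0, 0]], delta_pos=[[0, 0, 0.02], [0, 0, 0.04], [0, 0, 0.05], [0, 0, 0.055], [0, 0, 0.055], [0, 0, 0.055]], gripper=[0.8, 0.8, 0.8, 0.8, 0.8, 0.8])

```text
time: 24.93
position: [0.502, -0.3034, 0.1151]
tool_rot: [0.987, 0.159, 0.0, 0.0]
ft_force: [0.1, -0.3, 0.1]
grip_width: 0.0156
grip_force: 50.0
```

```bash
python3 - <<'E'
from h import *
for i in range(3): w=viewer.camera("wrist")
o=status.get_obs(); R=Ro.from_quat(o["tool_rot"]).as_matrix(); print(o["position"],o["ft_force"],R.round(4).tolist())
print(rel((.5016,-.3037,.0695),-71.8))
cv2.imwrite("pics/w6.png",w["pixels"][:330])
E
```

```text
[ 0.50226127 -0.30425351  0.11581085] [-0.22861417  0.45580991 -1.13788028] [[0.9499, 0.3126, 0.0016], [0.3126, -0.9499, -0.0014], [0.0011, 0.0018, -1.0]]
([-0.0005, -0.0007, 0.0463], np.float64(0.01), [0.5023, -0.3043, 0.1158], np.float64(-71.79))
```

View pics/w6.png

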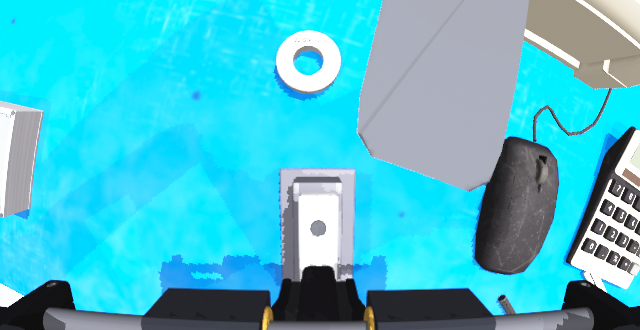

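The head (299–339) is centred over the slot and foot (282–355). Lowering.

Call:
arm_command(delta_rot=[[0, 0, 0], [0, 0, 0], [0, 0, 0], [0, 0, 0], [0, 0, 0], [0, 0, 0], [0, 0, 0], [0, 0, 0], [0, 0, 0], [0, 0, 0]], delta_pos=[[0, 0, 0.004], [0, 0, 0.009], [0, 0, 0.014], [0, 0, 0.019], [0, 0, 0.024], [0, 0, 0.029], [0, 0, 0.034], [0, 0, 0.038], [0, 0, 0.04], [0, 0, 0.04]], gripper=[0.8, 0.8, 0.8, 0.8, 0.8, 0.8, 0.8, 0.8, 0.8, 0.8])

```text
time: 25.92
position: [0.5013, -0.3036, 0.074]
tool_rot: [0.987, 0.158, -0.0, -0.0]
ft_force: [0.5, 0.6, -0.4]
grip_width: 0.0159
grip_force: 50.0
```

Free in the slot. Last 4.5 mm slowly.

Call:
arm_command(delta_rot=[[0, 0, 0], [0, 0, 0], [0, 0, 0], [0, 0, 0], [0, 0, 0], [0, 0, 0], [0, 0, 0]], delta_pos=[[0, 0, 0.001], [0, 0, 0.002], [0, 0, 0.003], [0, 0, 0.0038], [0, 0, 0.0042], [0, 0, 0.0042], [0, 0, 0.0042]], gripper=[0.8, 0.8, 0.8, 0.8, 0.8, 0.8, 0.8])

```text
time: 26.5
position: [0.5016, -0.3039, 0.0706]
tool_rot: [0.987, 0.158, 0.0, 0.0]
ft_force: [-0.8, -0.0, -1.4]
grip_width: 0.0159
grip_force: 50.0
```

Call:
arm_command(delta_rot=[[0, 0, 0], [0, 0, 0], [0, 0, 0], [0, 0, 0], [0, 0, 0]], delta_pos=[[0, 0, 0.0004], [0, 0, 0.0007], [0, 0, 0.001], [0, 0, 0.001], [0, 0, 0.001]], gripper=[0.8, 0.8, 0.8, 0.8, 0.8])

```text
time: 26.92
position: [0.5016, -0.3039, 0.0695]
tool_rot: [0.987, 0.158, -0.0, -0.0]
ft_force: [1.2, -0.5, -1.1]
grip_width: 0.0161
grip_force: 50.0
```

Call:
arm_command(delta_rot=[[0, 0, 0], [0, 0, 0], [0, 0, 0], [0, 0, 0]], delta_pos=[[0, 0, 0.0003], [0, 0, 0.0005], [0, 0, 0.0005], [0, 0, 0.0005]], gripper=[0.8, 0.8, 0.8, 0.8])

```text
time: 27.25
position: [0.5016, -0.3039, 0.0695]
tool_rot: [0.987, 0.158, 0.0, 0.0]
ft_force: [-1.4, 0.5, 3.9]
grip_width: 0.0155
grip_force: 50.0
```

Seated. Releasing.

Call:
arm_command(delta_rot=[[0, 0, 0], [0, 0, 0], [0, 0, 0], [0, 0, 0], [0, 0, 0], [0, 0, 0], [0, 0, 0], [0, 0, 0], [0, 0, 0], [0, 0, 0], [0, 0, 0], [0, 0, 0]], delta_pos=[[0, 0, -0.0003], [0, 0, -0.0003], [0, 0, -0.0003], [0, 0, -0.0003], [0, 0, -0.0003], [0, 0, -0.0003], [0, 0, -0.0003], [0, 0, -0.0003], [0, 0, -0.0003], [0, 0, -0.0003], [0, 0, -0.0003], [0, 0, -0.0003]], gripper=[0.8, 0.8, 0.5, 0.4, 0.2, 0.0, -0.2, -0.2, -0.2, -0.2, -0.2, -0.2], grip_force=5)

```text
time: 28.25
position: [0.5016, -0.3039, 0.0693]
tool_rot: [0.987, 0.158, -0.0, -0.0]
ft_force: [-0.6, 0.0, -0.0]
grip_width: 0.0522
grip_force: 0.0
```

Call:
arm_command(delta_rot=[[0, 0, 0], [0, 0, 0], [0, 0, 0], [0, 0, 0], [0, 0, 0], [0, 0, 0], [0, 0, 0], [0, 0, 0], [0, 0, 0], [0, 0, 0], [0, 0, 0], [0, 0, 0]], delta_pos=[[0, 0, -0.003], [0, 0, -0.01], [0, 0, -0.02], [0, 0, -0.04], [0, 0, -0.065], [0, 0, -0.09], [0, 0, -0.12], [0, 0, -0.15], [0, 0, -0.18], [-0.02, 0, -0.2], [-0.04, 0, -0.2], [-0.04, 0, -0.2]], gripper=[-0.2, -0.2, -0.2, -0.2, -0.2, -0.2, -0.2, -0.2, -0.2, -0.2, -0.2, -0.2])

```text
time: 29.25
position: [0.4617, -0.3174, 0.2724]
tool_rot: [0.988, 0.158, 0.0, 0.002]
ft_force: [-0.5, 0.8, -1.2]
grip_width: 0.0523
grip_force: 0.0
```

```bash
python3 - <<'E'
from h import *
c=viewer.camera("top"); s=viewer.camera("scene"); im=c["pixels"]; z=np.zeros((600,800,3),np.uint8)
z[:300,:500]=cv2.resize(im[240:300,180:280],(500,300),interpolation=cv2.INTER_CUBIC)
z[:300,500:]=cv2.resize(im[160:300,370:510],(300,300),interpolation=cv2.INTER_CUBIC)
z[300:,:]=cv2.resize(s["pixels"][130:400,150:510],(400*2,300)) if 0 else z[300:,:]
z[300:,:400]=cv2.resize(s["pixels"][140:420,140:510],(400,300)); z[300:,400:]=cv2.resize(viewer.camera("wrist")["pixels"],(400,300))
cv2.imwrite("pics/f.png",z)
w=viewer.camera("top")
E
```

```text
(no output)
```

View pics/f.png

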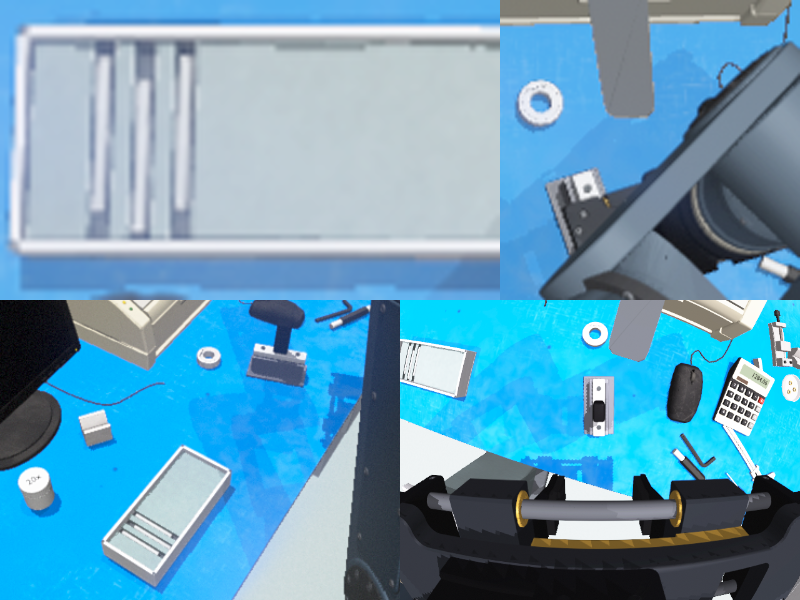

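All three pins lie in separate grooves (100, 142 and 182 px in the tray crop). The rake is upright in the stand, the bystanders are unmoved and the robot is clear.

```bash
python3 -c "
from rig import robot
print(robot.hand_in())"
```

```text
the job is handed in; nothing more can be done
None
```

The job is done and handed in at about 29 s: each pin lies in its own groove after combing with readings of about 3–6 N on the bed, and the rake is back upright in its stand, released, with nothing else moved; hand-in gave no verdict.

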